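# Register a colony on the pressure stage of a colony counter

### The arm

A 6-joint arm with a two-finger parallel gripper is mounted at the origin on a cart in front of the work surface, level with it; the furniture and walls round the work are solid. World frame = base frame: x ahead of the robot, y to its left, z up, the work surface at z = 0. Lengths are in m, angles in degrees, forces in N, time in s.
With the tool pointing down it reaches from about 0.375 to 0.9 m from the base axis. Payload 3.1 kg.
Tool frame: the origin (TCP) lies between the finger pads; the fingertips stand 11 mm ahead of it and the grasp point (between the pads) lies 8 mm behind it; z points along the fingers, y is the line along which they close (so a half turn about z gives the same grasp; the last joint's range is limited). The gripper opens to 87 mm and grips with 3 to 60 N. Pads are 19 mm wide; open, the fingers measure 117 mm over their backs; the gripper's body (75 mm by 190 mm) begins 51 mm behind the grasp point.
Start: joints at [56.121, 30.224, 82.088, -0, 67.689, -10.227], TCP at [0.251, 0.572, 0.2] pointing down, gripper open.
Joint ranges: [-176.69, 176.69], [-43.24, 126.21], [12.49, 139.97], [-82, 262], [0, 151.66], [-163.58, 163.58]. Speed limits (degrees/s): [159.86, 159.86, 180, 180, 180, 180].

### API

Orientations are given as a 3x3 rotation matrix whose columns are the frame's x, y, z axes.
In Python, from rig import bot, viewer, workorder, nets gives the robot as it stands. The module is installed in compiled form; this text tells all that it offers.
- The arm moves only by the tool move_arm, never from a script. Its argument "increments" is a list of rows, each a list of 7 numbers: the shift along the tool's x, y, z normalised to -1 to 1, where 1 is 0.3 m, then the turn, a rotation vector about the tool's x, y, z normalised to -1 to 1, where 1 is pi rad, then the opening, from 0 (shut) to 1 (fully open). In form: [[tx, ty, tz, wx, wy, wz, grip], ...]. A call has 1 to 10 rows; each row is the pose to reach, as a shift and turn from the pose commanded when the call began, along the tool's axes at that moment, turning the shorter way round; what a row does not reach only later rows make up. A row lasts 1/12 s, in which the tool goes at most 41.7 mm and 7.16 degrees, less where a joint would pass 70% of its speed; a pose out of reach is approached as far as the arm can. A call with a number of a shift or a turn outside -1 to 1 is refused whole. A call with a gripper value outside its range is refused whole. The fingers move at their own pace and stop on an object; the grip force is fixed at half the most. Time passes only in rows, so rows that repeat a pose let the fingers close. It gives the time, the measured TCP pose, the force, the opening and the grip force at its end, in the units of the state.
- bot.read_state(): the state, without advancing time (a new reading comes with each control period).
- viewer.capture(name): name is "scene" or "top" or "wrist"; returns a dict with "image" (480x640x3 uint8, blue, green, red), "K" (3x3 intrinsics, pixels), "eye" and "orientation" of the camera in the world. Camera axes: x right, y up, looking along -z (the intrinsics and any distortion apply to the point x, -y, -z); pixel columns grow to the right and rows downward; lengths in m; the calibration is good to about 2 mm. A picture is of the moment at which its call begins. There is no depth.
- workorder.hand_in(): hands the job in; it is judged then, once.
Trained networks look in the newest picture that a camera, given by its name, has taken for a name from the list of things; names that differ only in an ending like _2 or _b are one class to them, and where a whole thing is asked for, a point or a joint stands for the part that bears it (a point fixed in the world has none). Each returns a list of dicts, best first, with "conf" (0 to 1); they miss things now and then, are a little off and sometimes report something else, mostly with a low value. They report only what shows in the picture. A call takes as long as a camera call. They do not tell look-alikes from the thing itself.
- nets.find_in(camera, thing): "location" ([column, row] in pixels, amid what is visible of it).
The state is a dict: "time_s": time; "joint_positions": joint angles; "qvel": joint speeds; "tau": joint torques, N m; "position": TCP position; "tcp_rot": TCP orientation; "force": force on the tool from outside, world axes, zero at the start; "moment": the same for the moment, N m; "opening": opening from 0.0 (shut) to 1.0 (fully open); "grasp_force": force on a finger pad.
Only numpy, scipy, OpenCV 4.12 (cv2) and the standard library are available. Lean on these libraries where they do the work, as an engineer would, in place of code of your own. Each camera call takes 0.05 s, during which the arm holds its last target. There are 200 camera calls.

### The job

Without lifting it (its lid is loose), slide the straw-coloured culture plate along the colony counter's slide-way from its parking place onto the white counting stage in the middle, so that it lies inside the two blue arcs. Then draw the counting pen from its stand and, holding it upright, rest its nib inside the small blue ink ring on that plate's lid and press lightly, so that the sprung stage gives but does not bottom out. Finish while still holding the pen like this, and leave the red plate and the other things on the bench alone.

Things in the scene. Friction and masses are not known exactly. Their poses are not given: they have to be found in the camera images.
- counter: Colony counter, low white instrument fixed to the bench, 215 (x) x 370 (y) x 50 mm; origin under its centre, x to the back (sloping panel with display and keys faces -x), y along the slide-way: a flat channel 97 mm wide, 45 mm above the bench, centre line at local x = +35 mm, open at both ends, between aluminium rails 5 mm high. Parking places: dark arcs at local y = +108 and -108 mm.
- stage_spot (a point): Centre of the counting stage, in the middle of the slide-way and flush with it (axes as the counter's). The stage is a white plate 96 x 115 mm with two printed blue arcs of 50 mm radius (inner edge) about this point, which bracket a plate along the slide-way.
- stage (a joint): How far the sprung counting stage is pressed down, 0 (flush) to 0.005 m (bottomed out). It starts to give at about 1 N on the plate and yields 1 mm for each further newton, so bottoms out at about 6 N.
- straw_plate: The plate to be counted: round lidded culture dish with straw-coloured agar, parked on one or the other parking place of the slide-way; 84 mm clear dish, 91 mm in diameter where fingers meet it, 15 mm high, 50 g; origin at the centre of its underside, z up; its yaw is arbitrary. Too wide to grasp: push it by its rim.
- ink_ring (a point): Centre of the small blue ink ring (inner diameter 12 mm) round a white dot, drawn on the top of the straw-coloured plate's lid, 22 mm from the plate's centre along the plate's own x axis, 15 mm above its underside.
- red_plate: Another culture dish, same size, red agar, on the other parking place; must be left there. Origin at the centre of its underside.
- pen_stand: Weighted pen stand, fixed: black foot 76 mm in diameter with a blue upright socket, 25 mm outside, 17 mm bore, rim 53 mm above the bench. It stands left or right of the counter. Origin under its centre, socket on its z axis.
- pen: Counting pen, white felt pen with blue end and dark nib cone, 140 mm long, body 14 mm in diameter from 29 mm above the nib to the end, 30 g; it stands nib down, loosely, in the socket (nib 12 mm above the bench, 41 mm of the pen inside). Origin at the nib's end, z axis along the pen to its blue end.
- nib (a point): The end of the pen's nib (the pen's origin).
- red_cup: Bystander: specimen cup with red lid, 65 mm wide, 67 mm high, on the side of the counter opposite the pen stand; origin under its centre.
- amber_bottle: Bystander: amber culture bottle with cream cap, 34 mm wide, 117 mm high, behind the counter; origin under its centre.
- dark_bottle: Bystander: dark red culture bottle with white cap, 34 mm wide, 117 mm high, behind the counter; origin under its centre.
Things that resemble listed ones, but are neither listed nor needed, are in the scene too. What is shaped like the straw_plate but turquoise is not meant.

How it is judged (in metres and radians):
On the way:
1. the straw-coloured plate rests on the counting stage inside the blue arcs, let go and not yet pressed (horizontal distance between straw_plate and stage_spot below 0.008 m and linear speed of straw_plate below 0.01 m/s and contact force between straw_plate and the arm below 0.1 N and contact force between straw_plate and pen below 0.1 N and value of joint stage below 0.0006 m), for 0.2 s.
At the end, for the whole second after the job is handed in: Straw plate within 8 mm of the stage centre, flat and still; pen gripped, still, within 11 degrees of upright, nib within 6 mm of the ring centre, pressing the stage down 0.8 to 4.5 mm (about 2 to 5.5 N); the arm itself touches neither plate nor counter; bystanders undisturbed (horizontal distance between straw_plate and stage_spot below 0.008 m and linear speed of each of straw_plate, pen below 0.01 m/s and angle between straw_plate's own z axis and vertical below 0.05 rad and horizontal distance between nib and ink_ring below 0.006 m and angle between pen's own z axis and vertical below 0.2 rad and contact force between pen and straw_plate above 1 N and value of joint stage between 0.0008 and 0.0045 m and contact force between pen and the fingers above 1 N and contact force between each of straw_plate, counter and the arm below 0.1 N); the arm keeps its last pose, push and grip.
It fails at once if the straw plate is lifted off the slide-way or tipped (z of straw_plate in the frame of counter above 0.049 m or angle between straw_plate's own z axis and vertical above 0.12 rad).
It fails at once if the pen is pressed hard on the plate (over 15 N) (contact force between pen and straw_plate above 15 N).
It fails at once if the red plate is disturbed (distance of red_plate from where it was at the start of the episode above 0.015 m).
It fails at once if a bystander is pushed or knocked (distance of any of red_cup, amber_bottle, dark_bottle from where it was at the start of the episode above 0.02 m).
It also fails if it takes over 56 s, if anything falls off the work surface, if the arm or the gripper's body presses on something with over 40 N, if the wrist force passes 120 N, or if a joint passes its speed limit or range.

## Working session

There is one attempt and no reset: what is moved stays moved. The work goes in short steps, Python scripts to look and compute and a tool call to move; the robot and the scene stay as the last step left them, time stands still between calls to the robot, and variables do not carry over. Pictures are saved under pics/ and viewed, at most 10 in all, crops included, and the job is handed in when it is done.

Besides the shell and the picture viewer there is one more tool, called after "Request:" by a JSON object that holds its "fn" and its "kwargs". move_arm: Moves the arm, as the interface text tells. Its arguments: {"type":"object","properties":{"increments":{"type":"array"}},"required":["increments"]}

```bash
mkdir -p pics; cat > h.py <<'E'
import numpy as np, cv2
from rig import bot, viewer, workorder, nets
def ray(c,p):
    K=c["K"]; R=np.array(c["orientation"]); d=np.linalg.inv(K)@[p[0],p[1],1]
    return np.array(c["eye"]), R@np.array([d[0],-d[1],-d[2]])
def at(c,p,z):
    e,d=ray(c,p); return e+d*(z-e[2])/d[2]
def px(c,P):
    q=np.array(c["orientation"]).T@(np.array(P)-c["eye"]); q=np.array([q[0],-q[1],-q[2]]); u=c["K"]@q; return u[:2]/u[2]
E
python3 - <<'E'
from h import *
Z=dict(counter=.05,straw_plate=.06,red_plate=.06,ink_ring=.06,pen_stand=.03,pen=.1,red_cup=.06,amber_bottle=.06,dark_bottle=.06,stage=.045)
s=bot.read_state();print(s["time_s"],s["force"],s["tcp_rot"])
for n in ["scene","top"]:
    c=viewer.capture(n);cv2.imwrite(f"pics/{n}0.png",c["image"]);print(n,c["eye"],list(c.keys()))
    for t in Z:
        for r in nets.find_in(n,t)[:3]: print(t,round(r["conf"],2),np.round(r["location"],1),np.round(at(c,r["location"],Z[t]),3))
E
```

```text
0.0 [-1.04253371  0.05677352 -1.20923622] [[-9.16000635e-01  4.01175050e-01 -1.18997268e-03]
 [ 4.01176654e-01  9.15998897e-01 -1.82021231e-03]
 [ 3.59789898e-04 -2.14470489e-03 -9.99997635e-01]]
scene [-0.01190857 -0.49444716  0.90881985] ['image', 'K', 'eye', 'orientation']
counter 0.83 [289.9 290.9] [ 0.41  -0.018  0.05 ]
straw_plate 0.84 [195.4 230.1] [0.385 0.287 0.06 ]
straw_plate 0.69 [334.6 293.5] [ 0.465 -0.103  0.06 ]
red_plate 0.57 [254.  248.7] [0.439 0.13  0.06 ]
ink_ring 0.96 [195.5 234. ] [0.377 0.276 0.06 ]
ink_ring 0.84 [334.1 292.8] [ 0.466 -0.101  0.06 ]
pen_stand 0.75 [228.1 206.6] [0.513 0.318 0.03 ]
pen 0.73 [222.5 177.6] [0.536 0.35  0.1  ]
red_cup 0.73 [370.9 227.4] [ 0.681 -0.04   0.06 ]
red_cup 0.6 [425.3 349.9] [ 0.478 -0.331  0.06 ]
amber_bottle 0.74 [354.4 214.2] [0.69  0.021 0.06 ]
dark_bottle 0.75 [369.5 229.8] [ 0.672 -0.043  0.06 ]
dark_bottle 0.65 [352.9 217.3] [0.679 0.016 0.06 ]
stage 0.59 [293.2 270.4] [0.461 0.021 0.045]
top [0.46393918 0.01856915 1.25329547] ['image', 'K', 'eye', 'orientation']
counter 0.96 [327.1 290.7] [0.411 0.002 0.05 ]
counter 0.31 [280.3 281.2] [0.435 0.129 0.05 ]
straw_plate 0.93 [207.3 293.8] [0.4   0.323 0.06 ]
straw_plate 0.65 [363.2 271.5] [ 0.464 -0.094  0.06 ]
red_plate 0.57 [280.7 281.7] [0.434 0.127 0.06 ]
ink_ring 0.9 [209.3 292.5] [0.403 0.318 0.06 ]
ink_ring 0.86 [362.7 268.1] [ 0.473 -0.093  0.06 ]
pen_stand 0.83 [207.4 246.5] [0.528 0.334 0.03 ]
pen 0.62 [197.5 243.2] [0.533 0.342 0.1  ]
red_cup 0.61 [448.3 259.4] [ 0.499 -0.323  0.06 ]
amber_bottle 0.73 [321.2 189.7] [0.685 0.021 0.06 ]
dark_bottle 0.56 [338.4 188. ] [ 0.69  -0.026  0.06 ]
stage 0.67 [323.3 271. ] [0.464 0.013 0.045]
```

View pics/top0.png

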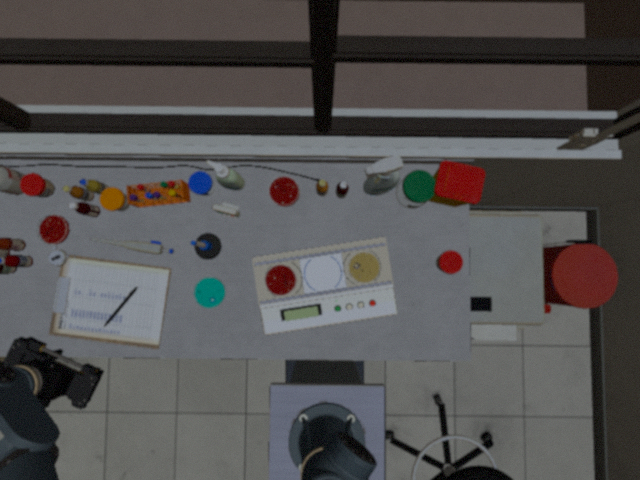

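View pics/scene0.png

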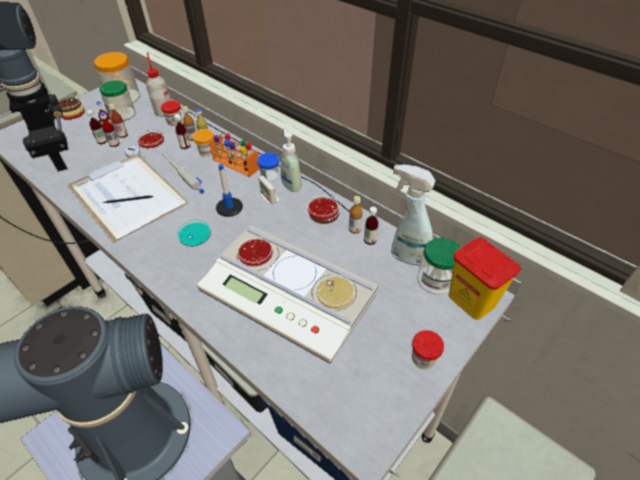

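Both views show the straw plate on the right (−y) parking place, about (363,267) in the top view. The red plate is at (281,281), the stage is between them, and the pen stand is at (207,246).

```bash
cat >> h.py <<'E'
def blobs(im,lo,hi,box,amin=5):
    h=cv2.cvtColor(im,cv2.COLOR_BGR2HSV); m=cv2.inRange(h,lo,hi); k=np.zeros_like(m); x0,y0,x1,y1=box; k[y0:y1,x0:x1]=m[y0:y1,x0:x1]
    n,_,st,ce=cv2.connectedComponentsWithStats(k); i=[j for j in range(1,n) if st[j,4]>=amin]; i.sort(key=lambda j:-st[j,4]); return [(ce[j],st[j]) for j in i]
def plan(P,Rt=None):
    """target TCP pos / rot -> shift (unit .3m) & rotvec (unit pi) from current pose"""
    s=bot.read_state(); R=np.array(s["tcp_rot"]); d=R.T@(np.array(P)-s["position"])/.3
    w=np.zeros(3) if Rt is None else cv2.Rodrigues(R.T@Rt)[0].ravel()/np.pi
    return np.round(d,4),np.round(w,4)
def down(yawdeg):
    """tool y at yaw (deg) in world, z down"""
    a=np.radians(yawdeg); y=np.array([np.cos(a),np.sin(a),0]); z=np.array([0,0,-1.]); return np.c_[np.cross(y,z),y,z]
E
python3 - <<'E'
from h import *
c=viewer.capture("top"); im=c["image"]; Q={}
for n,lo,hi in [("straw",(15,50,60),(35,255,255)),("red",(0,120,50),(12,255,255)),("red2",(168,100,50),(180,255,255)),("pen",(95,80,50),(125,255,255))]:
    box=(250,235,400,300) if n!="pen" else (180,225,230,265)
    for ce,st in blobs(im,lo,hi,box)[:3]: print(n,ce.round(1),st, at(c,ce,.056).round(4))
E
```

```text
straw [363.9 266.9] [349 252  31  30 712] [ 0.4762 -0.0965  0.056 ]
red [280.1 279.6] [266 266  29  28 466] [0.4398 0.129  0.056 ]
red2 [282.3 271.6] [277 268  12   8  21] [0.4612 0.1234 0.056 ]
red2 [275.9 289.5] [273 286   7   8  16] [0.4131 0.14   0.056 ]
red2 [285.7 280.7] [283 279   6   5  14] [0.4369 0.1139 0.056 ]
pen [205.6 245.3] [199 240  13  11  86] [0.5302 0.3322 0.056 ]
pen [192.9 242.5] [190 240   6   6  25] [0.5374 0.3669 0.056 ]
```

```bash
python3 - <<'E'
from h import *
s=bot.read_state()
print(plan([.36,.27,.28],down(9.2)),plan([.44,0.02,.28],down(9.2)))
c=viewer.capture("wrist"); R=np.array(s["tcp_rot"]); print(R.T@(np.array(c["eye"])-s["position"])); print((R.T@np.array(c["orientation"])).round(3),c["K"])
E
```

```text
(array([-0.7382, -0.7775, -0.2658]), array([-0.    ,  0.    ,  0.3175])) (array([-1.3168, -1.4338, -0.2658]), array([-0.    ,  0.    ,  0.3175]))
[ 8.20985722e-02 -7.46646348e-06 -1.83431227e-01]
[[-0.     0.954  0.299]
 [ 1.     0.001 -0.001]
 [-0.002  0.299 -0.954]] [[399.40071203   0.         315.85786472]
 [  0.         399.40071203 243.15772697]
 [  0.           0.           1.        ]]
```

Request:
{"fn": "move_arm", "kwargs": {"increments": [[-0.738,-0.778,-0.266,0,0,0.3175,1],[-0.738,-0.778,-0.266,0,0,0.3175,1],[-0.738,-0.778,-0.266,0,0,0.3175,0.6],[-0.738,-0.778,-0.266,0,0,0.3175,0.6],[-0.738,-0.778,-0.266,0,0,0.3175,0.6],[-0.738,-0.778,-0.266,0,0,0.3175,0.6],[-0.738,-0.778,-0.266,0,0,0.3175,0.6],[-0.738,-0.778,-0.266,0,0,0.3175,0.6],[-0.738,-0.778,-0.266,0,0,0.3175,0.6],[-0.738,-0.778,-0.266,0,0,0.3175,0.6]]}}

```text
time_s: 2.03
position: [0.361, 0.2686, 0.2809]
tcp_rot: [[-0.156, 0.988, 0.002], [0.988, 0.156, 0.001], [0.001, 0.002, -1.0]]
force: [0.5, 0.1, -1.0]
opening: 0.61
grasp_force: 0.0
```

```bash
python3 - <<'E'
from h import *
print(bot.read_state()["position"],plan([.44,0.0,.28],down(9.2)))
E
```

```text
[0.36103077 0.26859233 0.28086038] (array([-0.9254,  0.1203,  0.0023]), array([ 0.0006, -0.0003, -0.0012]))
```

Request:
{"fn": "move_arm", "kwargs": {"increments": [[-0.925,0.12,0,0,0,0,0.55],[-0.925,0.12,0,0,0,0,0.55],[-0.925,0.12,0,0,0,0,0.55],[-0.925,0.12,0,0,0,0,0.55],[-0.925,0.12,0,0,0,0,0.55],[-0.925,0.12,0,0,0,0,0.55],[-0.925,0.12,0,0,0,0,0.55],[-0.925,0.12,0,0,0,0,0.55],[-0.925,0.12,0,0,0,0,0.55],[-0.925,0.12,0,0,0,0,0.55]]}}

```text
time_s: 2.87
position: [0.4392, 0.0033, 0.2795]
tcp_rot: [[-0.162, 0.987, -0.002], [0.987, 0.162, 0.001], [0.002, -0.001, -1.0]]
force: [0.4, -0.5, 0.8]
opening: 0.551
grasp_force: 0.0
```

```bash
python3 - <<'E'
from h import *
c=viewer.capture("wrist"); cv2.imwrite("pics/w1.png",c["image"]); np.save("c1.npy",c,allow_pickle=True)
for t,z in dict(ink_ring=.06,straw_plate=.06,red_plate=.055,stage=.045,counter=.045).items():
    for r in nets.find_in("wrist",t)[:3]: print(t,round(r["conf"],2),np.round(r["location"],1),np.round(at(c,r["location"],z),4))
E
```

```text
ink_ring 0.88 [332.3 291.3] [ 0.4732 -0.0905  0.06  ]
ink_ring 0.5 [534.7 270.4] [ 0.6845 -0.0311  0.06  ]
ink_ring 0.16 [556.2 228. ] [0.6914 0.018  0.06  ]
straw_plate 0.83 [331.5 290.1] [ 0.4721 -0.0893  0.06  ]
red_plate 0.95 [339.2  70.2] [0.4409 0.1316 0.055 ]
red_plate 0.72 [335.2 188.1] [0.4568 0.0211 0.055 ]
stage 0.6 [336.9 188.9] [0.4594 0.019  0.045 ]
stage 0.37 [334.  290.3] [ 0.4767 -0.0955  0.045 ]
counter 0.82 [291.5 164. ] [0.4086 0.0369 0.045 ]
counter 0.65 [332.4 290.2] [ 0.4748 -0.0957  0.045 ]
```

View pics/w1.png

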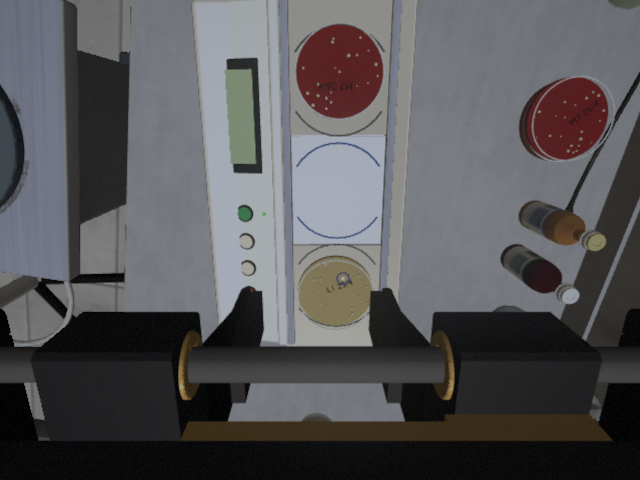

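The wrist view shows the stage with its two blue arcs centred near (337,189). The straw plate is at (335,290) with its ring near (343,278). I'll fit the arcs and the plate.

```bash
cat >> h.py <<'E'
def circ(P):
    A=np.c_[2*P,np.ones(len(P))]; s=np.linalg.lstsq(A,(P**2).sum(1),rcond=None)[0]; return s[:2],np.sqrt(s[2]+s[:2]@s[:2])
E
python3 - <<'E'
from h import *
c=np.load("c1.npy",allow_pickle=True).item(); im=c["image"]; h=cv2.cvtColor(im,cv2.COLOR_BGR2HSV)
m=cv2.inRange(h,(108,70,40),(135,255,255)); m[:135]=0;m[245:]=0;m[:,:294]=0;m[:,383:]=0
q=np.argwhere(m)[:,::-1]; P=np.array([at(c,p,.045)[:2] for p in q])
for _ in range(4):
    o,r=circ(P); e=abs(np.hypot(*(P-o).T)-r); P=P[e<max(.0015,2*np.median(e))]
print("stage",len(q),len(P),o,r)
for n,lo,hi,box in [("straw",(15,50,50),(35,255,255),(290,245,382,340)),("red",(0,120,40),(180,255,255),(285,15,392,135))]:
    mm=cv2.inRange(h,lo,hi); k=np.zeros_like(mm); x0,y0,x1,y1=box; k[y0:y1,x0:x1]=mm[y0:y1,x0:x1]
    cn=max(cv2.findContours(k,0,1)[0],key=cv2.contourArea); W=np.array([at(c,p,.053)[:2] for p in cn[:,0]]); print(n,circ(W), np.array(cn[:,0]).min(0),cn[:,0].max(0))
# slide-way direction: stage's white edges
print(at(c,[343,278.5],.06), at(c,(294,135),.045),at(c,(386,135),.045),at(c,(292,243),.045),at(c,(382,243),.045))
E
```

```text
stage 252 252 [0.46029217 0.01601787] 0.050266850710262954
straw (array([ 0.47780417, -0.09642387]), np.float64(0.03906400617660645)) [299 262] [371 325]
red (array([0.44133263, 0.1302088 ]), np.float64(0.04004121269020611)) [297  25] [382 117]
[ 0.48206287 -0.07377402  0.06      ] [0.40695144 0.06591634 0.045     ] [0.4987331  0.08093088 0.045     ] [ 0.42141284 -0.04750639  0.045     ] [ 0.51870857 -0.03158601  0.045     ]
```

```bash
python3 - <<'E'
from h import *
print(plan([.4885,-.163,.1],down(9.15)),plan([.4885,-.163,.0625],down(9.15)))
E
```

```text
(array([-0.5721,  0.0716,  0.6003]), array([ 0.   , -0.   ,  0.001])) (array([-0.5721,  0.0716,  0.7253]), array([ 0.   , -0.   ,  0.001]))
```

Request:
{"fn": "move_arm", "kwargs": {"increments": [[-0.572,0.072,0.4,0,0,0.001,0.55],[-0.572,0.072,0.4,0,0,0.001,0.55],[-0.572,0.072,0.4,0,0,0.001,0.55],[-0.572,0.072,0.4,0,0,0.001,0.55],[-0.572,0.072,0.6,0,0,0.001,0.55],[-0.572,0.072,0.6,0,0,0.001,0.55],[-0.572,0.072,0.68,0,0,0.001,0.55],[-0.572,0.072,0.725,0,0,0.001,0.55],[-0.572,0.072,0.725,0,0,0.001,0.55],[-0.572,0.072,0.725,0,0,0.001,0.55]]}}

```text
time_s: 4.0
position: [0.4882, -0.1637, 0.062]
tcp_rot: [[-0.157, 0.988, -0.002], [0.988, 0.157, 0.001], [0.001, -0.001, -1.0]]
force: [0.1, -0.2, -0.2]
opening: 0.552
grasp_force: 0.0
```

```bash
python3 - <<'E'
from h import *
c=viewer.capture("wrist"); cv2.imwrite("pics/w2.png",c["image"]); print(bot.read_state()["force"],plan([.4603+.159*.06,.016-.987*.06,.0625],down(9.15)))
E
```

```text
[ 1.3418615  -0.19508422 -0.78580337] (array([0.4079, 0.    , 0.0018]), array([ 0.0002,  0.0002, -0.0005]))
```

View pics/w2.png

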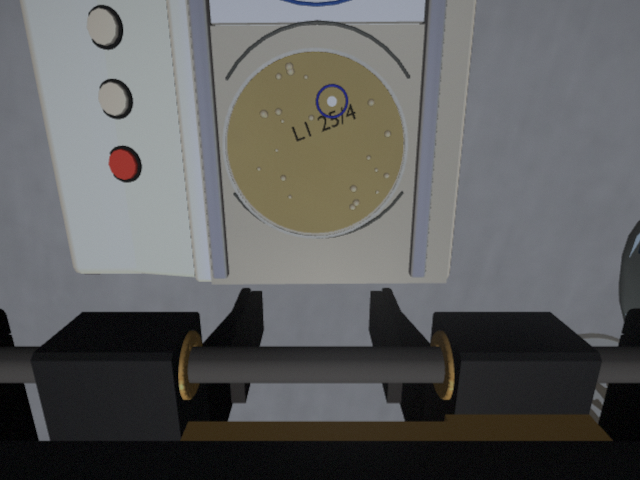

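Request:
{"fn": "move_arm", "kwargs": {"increments": [[0.03,0,0.002,0,0,0,0.55],[0.06,0,0.002,0,0,0,0.55],[0.09,0,0.002,0,0,0,0.55],[0.12,0,0.002,0,0,0,0.55],[0.15,0,0.002,0,0,0,0.55],[0.18,0,0.002,0,0,0,0.55],[0.21,0,0.002,0,0,0,0.55],[0.24,0,0.002,0,0,0,0.55],[0.26,0,0.002,0,0,0,0.55],[0.28,0,0.002,0,0,0,0.55]]}}

```text
time_s: 4.88
position: [0.4752, -0.0805, 0.0619]
tcp_rot: [[-0.157, 0.988, -0.0], [0.988, 0.157, 0.0], [0.0, -0.0, -1.0]]
force: [-0.3, 0.8, 0.3]
opening: 0.55
grasp_force: 0.0
```

```bash
cat >> h.py <<'E'
S=np.array([.4603,.0160]); U=np.array([-.159,.987])
def straw(c,save=None):
    im=c["image"]; h=cv2.cvtColor(im,cv2.COLOR_BGR2HSV); k=cv2.inRange(h,(15,50,50),(35,255,255)); k[:, :190]=0; k[:,450:]=0; k[320:]=0
    k=cv2.morphologyEx(k,cv2.MORPH_CLOSE,np.ones((9,9)))
    cn=max(cv2.findContours(k,0,1)[0],key=cv2.contourArea); W=np.array([at(c,p,.053)[:2] for p in cv2.convexHull(cn)[:,0]]); o,r=circ(W); return o,r
E
python3 - <<'E'
from h import *
c=viewer.capture("wrist"); cv2.imwrite("pics/w3.png",c["image"]); o,r=straw(c); s=bot.read_state(); t=s["position"][:2]
print(o,r,"rest along",(S-o)@U,"lat",(S-o)@[.987,.159],"tcp->plate",(o-t)@U,(o-t)@[.987,.159],s["force"])
E
```

```text
[ 0.4759676  -0.08663777] 0.03651016080475613 rest along 0.10379462487959133 lat 0.000855487808549077 tcp->plate -0.007202879999784965 0.00023681507583393435 [-0.23263709  0.75269743 -0.20528961]
```

View pics/w3.png

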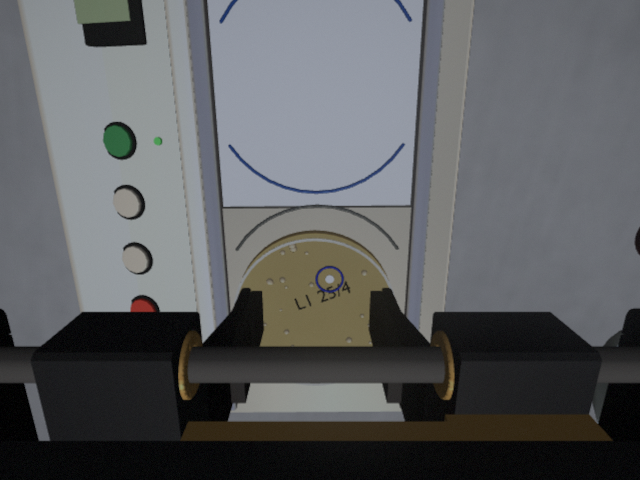

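```bash
python3 - <<'E'
from h import *
c=viewer.capture("wrist")
for n,p,z in [("ring",(329,280),.06),("front edge",(315,238),.06),("arc apex",(315,206),.045),("stage edge",(316,207),.045),("lower arc",(315,191),.045),("fingertip L",(255,292),.051),("fingertip R",(380,292),.051)]:
    w=at(c,p,z)[:2]; print(n,w.round(4),((w-S)@U).round(4),((w-bot.read_state()["position"][:2])@U).round(4))
print(px(c,[*bot.read_state()["position"][:2],.051]))
E
```

```text
ring [ 0.4806 -0.0733] -0.0914 0.006
front edge [ 0.4703 -0.0528] -0.0695 0.0279
arc apex [ 0.4683 -0.0403] -0.0569 0.0405
stage edge [ 0.4689 -0.0408] -0.0574 0.04
lower arc [ 0.4671 -0.0327] -0.0492 0.0482
fingertip L [ 0.444  -0.0898] -0.1019 -0.0045
fingertip R [ 0.5093 -0.0794] -0.102 -0.0047
[315.44775748 283.9728138 ]
```

The plate has not moved: its ring is still at (0.481,−0.073). The fingers must be passing over it, so the tips are higher than I assumed. I'll retreat the same way and probe the height.

Request:
{"fn": "move_arm", "kwargs": {"increments": [[-0.03,0,0,0,0,0,0.55],[-0.07,0,0,0,0,0,0.55],[-0.12,0,0,0,0,0,0.55],[-0.18,0,0,0,0,0,0.55],[-0.24,0,0,0,0,0,0.55],[-0.26,0,0,0,0,0,0.55],[-0.26,0,0,0,0,0,0.55],[-0.26,0,0,0,0,0,0.55]]}}

```text
time_s: 5.65
position: [0.4872, -0.159, 0.0618]
tcp_rot: [[-0.155, 0.988, -0.0], [0.988, 0.155, 0.0], [0.001, -0.0, -1.0]]
force: [-0.3, -0.1, -0.5]
opening: 0.549
grasp_force: 0.0
```

```bash
python3 - <<'E'
from h import *
s=bot.read_state(); print(s["position"],s["force"],s["time_s"])
c=viewer.capture("wrist"); o,r=straw(c); print("plate",o,r,(o-S)@U)
k=viewer.capture("scene"); im=k["image"]; p=px(k,s["position"]).astype(int); print(p, px(k,np.array(s["position"])-[0,0,.011]))
x,y=p; cr=cv2.resize(im[max(y-75,0):y+75,x-100:x+100],(800,600),interpolation=cv2.INTER_CUBIC); cv2.imwrite("pics/s4.png",cr)
E
```

```text
[ 0.48724202 -0.15895701  0.06180488] [-0.30375583 -0.1058993  -0.46901151] 5.65
plate [ 0.47726501 -0.09526488] 0.04118688527668714 -0.11251587014226493
[360 300] [360.34408725 303.26931381]
```

View pics/s4.png

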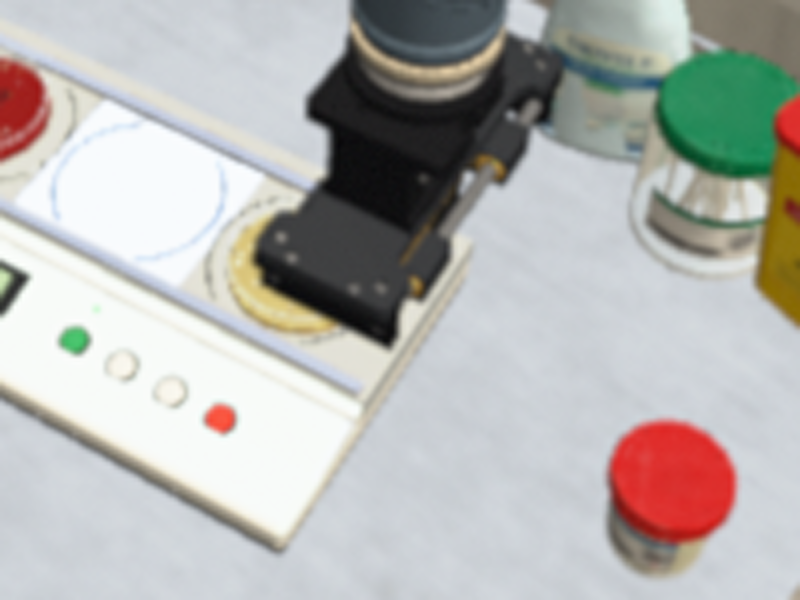

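Request:
{"fn": "move_arm", "kwargs": {"increments": [[-0.02,0,0.007,0,0,0,0.55],[-0.02,0,0.014,0,0,0,0.55],[-0.02,0,0.02,0,0,0,0.55],[-0.02,0,0.02,0,0,0,0.55]]}}

```text
time_s: 6.08
position: [0.4882, -0.1638, 0.0555]
tcp_rot: [[-0.157, 0.988, -0.001], [0.988, 0.157, 0.001], [0.001, -0.001, -1.0]]
force: [0.2, -0.6, -0.3]
opening: 0.548
grasp_force: 0.0
```

Request:
{"fn": "move_arm", "kwargs": {"increments": [[0,0,0.007,0,0,0,0.55],[0,0,0.014,0,0,0,0.55],[0,0,0.014,0,0,0,0.55]]}}

```text
time_s: 6.33
position: [0.4882, -0.1639, 0.0513]
tcp_rot: [[-0.157, 0.988, -0.001], [0.988, 0.157, 0.0], [0.001, -0.001, -1.0]]
force: [-0.3, 0.1, 0.0]
opening: 0.551
grasp_force: 0.0
```

Request:
{"fn": "move_arm", "kwargs": {"increments": [[0,0,0.007,0,0,0,0.55],[0,0,0.014,0,0,0,0.55],[0,0,0.014,0,0,0,0.55]]}}

```text
time_s: 6.58
position: [0.4883, -0.1641, 0.0472]
tcp_rot: [[-0.157, 0.988, -0.001], [0.988, 0.157, 0.0], [0.0, -0.001, -1.0]]
force: [0.6, -0.4, -0.0]
opening: 0.551
grasp_force: 0.0
```

Request:
{"fn": "move_arm", "kwargs": {"increments": [[0,0,0.007,0,0,0,0.55],[0,0,0.014,0,0,0,0.55],[0,0,0.014,0,0,0,0.55]]}}

```text
time_s: 6.83
position: [0.4883, -0.1641, 0.043]
tcp_rot: [[-0.157, 0.988, -0.001], [0.988, 0.157, 0.0], [0.0, -0.001, -1.0]]
force: [0.5, -0.5, 0.8]
opening: 0.549
grasp_force: 0.0
```

Request:
{"fn": "move_arm", "kwargs": {"increments": [[0,0,0.007,0,0,0,0.55],[0,0,0.014,0,0,0,0.55],[0,0,0.014,0,0,0,0.55]]}}

```text
time_s: 7.08
position: [0.4883, -0.1641, 0.0388]
tcp_rot: [[-0.157, 0.988, -0.001], [0.988, 0.157, 0.0], [0.0, -0.001, -1.0]]
force: [0.1, -0.2, 0.4]
opening: 0.548
grasp_force: 0.0
```

Request:
{"fn": "move_arm", "kwargs": {"increments": [[0,0,0.007,0,0,0,0.55],[0,0,0.014,0,0,0,0.55],[0,0,0.014,0,0,0,0.55]]}}

```text
time_s: 7.33
position: [0.4883, -0.1641, 0.0346]
tcp_rot: [[-0.157, 0.988, -0.001], [0.988, 0.157, 0.0], [0.0, -0.001, -1.0]]
force: [-0.2, 0.3, -0.0]
opening: 0.547
grasp_force: 0.0
```

```bash
python3 - <<'E'
from h import *
s=bot.read_state(); print(s["position"],s["force"],s["moment"],s["tau"])
c=viewer.capture("wrist"); cv2.imwrite("pics/w5.png",c["image"])
E
```

```text
[ 0.48827903 -0.16411663  0.0345629 ] [-0.23380396  0.34032251 -0.00104845] [-0.05384654  0.03327389  0.07870909] [-2.66583619e-02 -3.97555876e+01 -8.24326158e+00  2.13193463e-02
  3.37461114e-02  3.57136551e-04]
```

View pics/w5.png

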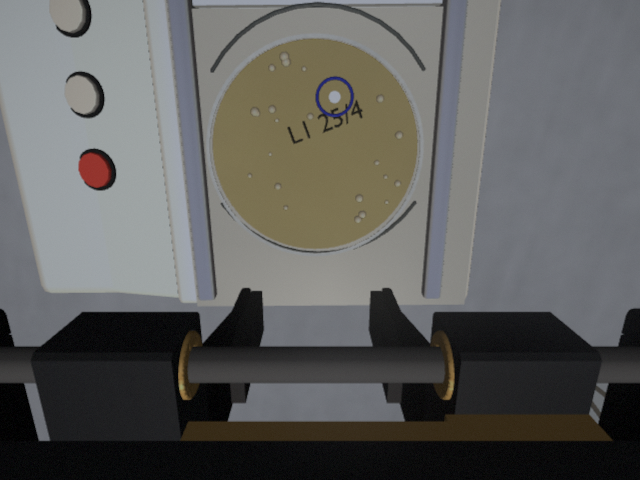

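The fingertips end about 17 mm behind the reported TCP, near z≈0.0515 now, and they overlap the counter's end edge at row 300. That is the right height to meet the rim, so I'll push.

Request:
{"fn": "move_arm", "kwargs": {"increments": [[0.025,0,0,0,0,0,0.55],[0.05,0,0,0,0,0,0.55],[0.075,0,0,0,0,0,0.55],[0.1,0,0,0,0,0,0.55],[0.125,0,0,0,0,0,0.55],[0.15,0,0,0,0,0,0.55],[0.175,0,0,0,0,0,0.55],[0.19,0,0,0,0,0,0.55],[0.2,0,0,0,0,0,0.55],[0.2,0,0,0,0,0,0.55]]}}

```text
time_s: 8.22
position: [0.4788, -0.1042, 0.035]
tcp_rot: [[-0.158, 0.988, -0.0], [0.988, 0.158, 0.0], [0.0, -0.0, -1.0]]
force: [-0.2, -0.3, -0.4]
opening: 0.552
grasp_force: 0.0
```

```bash
cat > m.py <<'E'
from h import *
c=viewer.capture("wrist"); o,r=straw(c); s=bot.read_state(); t=np.array(s["position"][:2])
print(o,r,"rest along",(S-o)@U,"lat",(S-o)@[.987,.159],"tcp->plate",(o-t)@U,(o-t)@[.987,.159],s["force"],s["position"])
cv2.imwrite("pics/last.png",c["image"])
E
python3 m.py
```

```text
[ 0.47150155 -0.05576129] 0.040903517404897866 rest along 0.07260943820177117 lat 0.0003541114728738619 tcp->plate 0.04948402292291601 0.00028022846101721983 [-0.78743392 -0.16847592 -0.16008566] [ 0.47909711 -0.10467348  0.03497249]
```

Request:
{"fn": "move_arm", "kwargs": {"increments": [[0.025,0,0,0,0,0,0.55],[0.05,0,0,0,0,0,0.55],[0.08,0,0,0,0,0,0.55],[0.11,0,0,0,0,0,0.55],[0.14,0,0,0,0,0,0.55],[0.17,0,0,0,0,0,0.55],[0.195,0,0,0,0,0,0.55],[0.213,0,0,0,0,0,0.55],[0.226,0,0,0,0,0,0.55],[0.232,0,0,0,0,0,0.55]]}}

```text
time_s: 9.1
position: [0.468, -0.0355, 0.035]
tcp_rot: [[-0.158, 0.988, -0.0], [0.988, 0.158, 0.0], [0.0, -0.0, -1.0]]
force: [-0.2, -0.7, 0.6]
opening: 0.552
grasp_force: 0.2
```

```bash
python3 m.py
```

```text
[0.46067499 0.01237462] 0.040782670023455835 rest along 0.0036378744839896822 lat 0.00020631654074975496 tcp->plate 0.04847854089750091 0.0003943241467449239 [-0.03180702  0.27982378  0.07489939] [ 0.46799791 -0.03556276  0.03495017]
```

Request:
{"fn": "move_arm", "kwargs": {"increments": [[0.006,0,0,0,0,0,0.55],[0.011,0,0,0,0,0,0.55],[0.011,0,0,0,0,0,0.55],[0.0,0,0,0,0,0,0.55],[-0.03,0,0,0,0,0,0.55],[-0.1,0,0,0,0,0,0.55],[-0.1,0,-0.13,0,0,0,0.55],[-0.1,0,-0.27,0,0,0,0.55],[-0.1,0,-0.4,0,0,0,0.55],[-0.1,0,-0.4,0,0,0,0.55]]}}

```text
time_s: 9.98
position: [0.4778, -0.0686, 0.1612]
tcp_rot: [[-0.156, 0.988, 0.013], [0.988, 0.156, -0.005], [-0.007, 0.012, -1.0]]
force: [0.4, 0.2, 0.5]
opening: 0.552
grasp_force: 0.0
```

```bash
cat m.py > m2.py; cat >> m2.py <<'E'
im=c["image"]; h=cv2.cvtColor(im,cv2.COLOR_BGR2HSV)
for r in nets.find_in("wrist","ink_ring")[:2]: print("net",r, at(c,r["location"],.06))
u,v=px(c,[*o,.06]).astype(int); R=60
m=cv2.inRange(h,(105,60,30),(135,255,255)); k=np.zeros_like(m); cv2.circle(k,(u,v),int(.036*399/(c["eye"][2]-.06)),255,-1); m&=k
W=np.array([at(c,p,.06)[:2] for p in np.argwhere(m)[:,::-1]])
g,rr=circ(W); print("ring fit",g,rr,len(W),"dist to plate",np.hypot(*(g-o)), "wrt px",px(c,[*g,.06]))
E
python3 m2.py
```

```text
[0.46076536 0.01482577] 0.04133934288872839 rest along 0.001232958439423729 lat -0.00027260747913888684 tcp->plate 0.084155739044403 -0.001996225328596122 [ 0.57867184 -0.37131738  0.23669411] [ 0.47612484 -0.06796408  0.1586803 ]
net {'location': [307.8, 109.6], 'conf': 0.74} [0.46052431 0.01718834 0.06      ]
ring fit [0.46543864 0.03614313] 0.006579437846852695 115 dist to plate 0.021823598267102128 wrt px [319.44563008  80.95332258]
```

View pics/last.png

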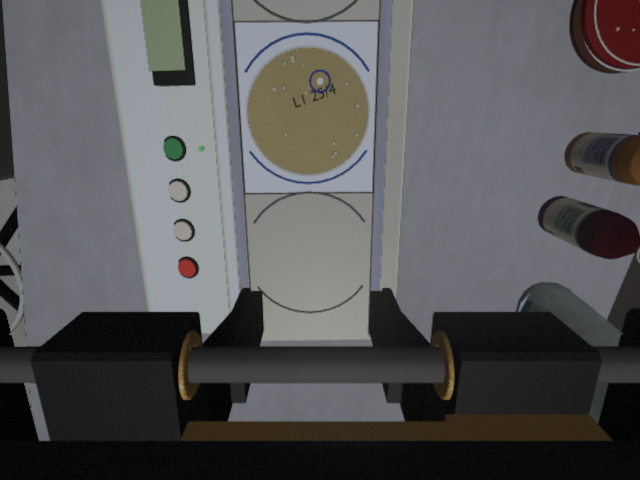

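The plate lies centred inside both blue arcs, about 1.2 mm from the stage centre, and the ring is at (319,81), i.e. (0.4654,0.0361). Next is the pen.

```bash
python3 - <<'E'
from h import *
print(bot.read_state()["position"],plan([.525,.225,.28],down(9.15)))
E
```

```text
[ 0.4741894  -0.06712926  0.15667064] (array([ 0.9344,  0.3209, -0.4122]), array([ 0.0013,  0.0008, -0.001 ]))
```

Request:
{"fn": "move_arm", "kwargs": {"increments": [[0.93,0.32,-0.41,0,0,0,0.7],[0.93,0.32,-0.41,0,0,0,0.8],[0.93,0.32,-0.41,0,0,0,0.9],[0.93,0.32,-0.41,0,0,0,1],[0.93,0.32,-0.41,0,0,0,1],[0.93,0.32,-0.41,0,0,0,1],[0.93,0.32,-0.41,0,0,0,1],[0.93,0.32,-0.41,0,0,0,1],[0.93,0.32,-0.41,0,0,0,1],[0.93,0.32,-0.41,0,0,0,1]]}}

```text
time_s: 10.92
position: [0.5234, 0.2254, 0.2763]
tcp_rot: [[-0.159, 0.987, -0.003], [0.987, 0.159, -0.001], [-0.001, -0.003, -1.0]]
force: [0.5, -0.5, -0.3]
opening: 1.0
grasp_force: 0.0
```

```bash
python3 - <<'E'
from h import *
c=viewer.capture("wrist"); im=c["image"]; np.save("c2.npy",c,allow_pickle=True); cv2.imwrite("pics/w6.png",im)
for t in ["pen","pen_stand","nib"]:
    for r in nets.find_in("wrist",t)[:2]: print(t,r,at(c,r["location"],.1))
print(bot.read_state()["position"], "expect top",px(c,[.53,.333,.152]),"foot",px(c,[.53,.333,.0]))
E
```

```text
pen {'location': [356.0, 82.9], 'conf': 0.84} [0.53913942 0.34018246 0.1       ]
pen_stand {'location': [336.3, 91.6], 'conf': 0.95} [0.52402442 0.33082715 0.1       ]
nib {'location': [353.1, 82.9], 'conf': 0.82} [0.5367393  0.33979582 0.1       ]
[0.52301258 0.22305191 0.27624927] expect top [348.46177394  85.15994315] foot [337.69514684  96.37800912]
```

View pics/w6.png

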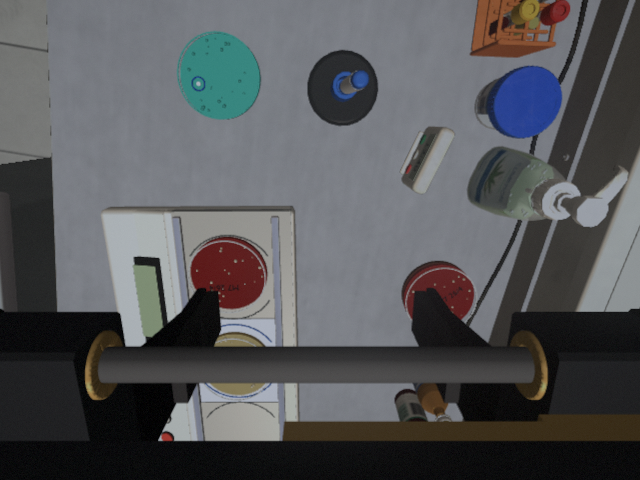

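The stand's foot is centred at about (342,87) and the pen's blue end is at (360,78). The pen leans slightly.

```bash
python3 - <<'E'
from h import *
c=np.load("c2.npy",allow_pickle=True).item(); im=c["image"]
for b in blobs(im,(100,120,40),(125,255,255),(300,45,385,130),8)[:4]: print(b[0].round(1),b[1])
h=cv2.cvtColor(im,cv2.COLOR_BGR2HSV); m=(h[...,2]<45).astype(np.uint8); k=np.zeros_like(m); k[45:130,300:385]=m[45:130,300:385]
cn=max(cv2.findContours(k,0,1)[0],key=cv2.contourArea); W=np.array([at(c,p,.005)[:2] for p in cv2.convexHull(cn)[:,0]]); print("foot",circ(W))
print("top",at(c,[360.5,78],.152),"rim",at(c,[346,85],.053))
E
```

```text
[340.3  87.5] [331  71  26  31 357]
[359.8  79. ] [351  70  18  19 261]
foot (array([0.5330107 , 0.34140475]), np.float64(0.03679169445876758))
top [0.5376201  0.33906104 0.152     ] rim [0.53380506 0.34122063 0.053     ]
```

```bash
python3 - <<'E'
from h import *
print(plan([.5355,.34,.19],down(9.15)),plan([.5355,.34,.081],down(9.15)))
E
```

```text
(array([0.3788, 0.1026, 0.2869]), array([-0.0012,  0.0002, -0.0013])) (array([0.3791, 0.1041, 0.6502]), array([-0.0012,  0.0002, -0.0013]))
```

Request:
{"fn": "move_arm", "kwargs": {"increments": [[0.379,0.103,0.1,0,0,0,1],[0.379,0.103,0.1,0,0,0,1],[0.379,0.103,0.2,0,0,0,1],[0.379,0.103,0.28,0,0,0,1],[0.379,0.103,0.36,0,0,0,1],[0.379,0.104,0.44,0,0,0,1],[0.379,0.104,0.52,0,0,0,1],[0.379,0.104,0.6,0,0,0,1],[0.379,0.104,0.65,0,0,0,1],[0.379,0.104,0.65,0,0,0,1]]}}

```text
time_s: 11.95
position: [0.534, 0.3389, 0.0784]
tcp_rot: [[-0.155, 0.988, -0.009], [0.988, 0.155, -0.004], [-0.003, -0.01, -1.0]]
force: [-0.4, 0.2, 0.8]
opening: 1.004
grasp_force: 0.0
```

```bash
python3 - <<'E'
from h import *
c=viewer.capture("wrist"); im=c["image"]; cv2.imwrite("pics/w7.png",im); s=bot.read_state(); print(s["position"],s["force"],px(c,[.5376,.339,.152]),px(c,s["position"]))
cv2.imwrite("pics/w7.png",im[180:480,:])
E
```

```text
[0.53540267 0.33970449 0.08051589] [-0.9905386  -1.22266801  1.54936883] [323.8438861  386.46591793] [318.1189381  291.81201554]
```

View pics/w7.png

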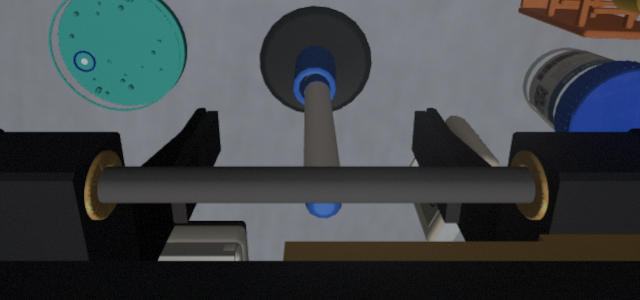

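The pen stands between the open fingers with its blue end at about row 390 (full frame), clear of the gripper body. I'll grip and lift.

Request:
{"fn": "move_arm", "kwargs": {"increments": [[0,0,0,0,0,0,0.5],[0,0,0,0,0,0,0.2],[0,0,0,0,0,0,0],[0,0,0,0,0,0,0],[0,0,0,0,0,0,0],[0,0,0,0,0,0,0],[0,0,0,0,0,0,0],[0,0,0,0,0,0,0]]}}

```text
time_s: 12.67
position: [0.537, 0.342, 0.0831]
tcp_rot: [[-0.157, 0.988, 0.0], [0.988, 0.157, 0.0], [0.0, 0.0, -1.0]]
force: [-0.8, 0.1, 0.3]
opening: 0.478
grasp_force: 0.0
```

Request:
{"fn": "move_arm", "kwargs": {"increments": [[0,0,0,0,0,0,0],[0,0,-0.03,0,0,0,0],[0,0,-0.08,0,0,0,0],[0,0,-0.14,0,0,0,0],[0,0,-0.2,0,0,0,0],[0,0,-0.26,0,0,0,0],[0,0,-0.3,0,0,0,0],[0,0,-0.33,0,0,0,0],[0,0,-0.33,0,0,0,0],[0,0,-0.33,0,0,0,0]]}}

```text
time_s: 13.5
position: [0.5369, 0.3419, 0.1821]
tcp_rot: [[-0.157, 0.988, 0.0], [0.988, 0.157, 0.0], [0.0, 0.0, -1.0]]
force: [-0.1, 0.2, -0.5]
opening: 0.006
grasp_force: 0.0
```

```bash
python3 - <<'E'
from h import *
s=bot.read_state(); p=np.array(s["position"]); print(p,s["force"],s["opening"],s["grasp_force"])
for n in ["scene","wrist"]:
    c=viewer.capture(n); im=c["image"]; cv2.imwrite(f"pics/p_{n}.png",im); np.save(f"p_{n}.npy",c,allow_pickle=True)
    for t in ["pen","nib","pen_stand"]:
        for r in nets.find_in(n,t)[:2]: print(n,t,r)
    print(n,"exp nib",px(c,p+[0,0,.036-.105]),"exp end",px(c,p+[0,0,.036+.035]))
    e=px(c,p+[0,0,.036-.105]).astype(int); print(e)
print(plan([.4654,.0361,p[2]],down(9.15)))
E
```

```text
[0.53692087 0.3419037  0.18214753] [-0.12273985  0.22888197 -0.52722196] 0.005991962077115207 0.0
scene pen {'location': [224.2, 177.1], 'conf': 0.45}
scene nib {'location': [222.3, 179.7], 'conf': 0.55}
scene pen_stand {'location': [228.2, 204.2], 'conf': 0.92}
scene pen_stand {'location': [225.0, 181.2], 'conf': 0.49}
scene exp nib [223.88972388 174.9343294 ] exp end [214.57090127 130.06123594]
[223 174]
wrist pen {'location': [313.2, 251.3], 'conf': 0.6}
wrist nib {'location': [315.3, 250.3], 'conf': 0.96}
wrist pen_stand {'location': [305.8, 205.8], 'conf': 0.9}
wrist exp nib [316.57300451 248.71559712] exp end [316.77853273 382.2098231 ]
[316 248]
(array([-0.9691, -0.3946, -0.0022]), array([-0.0004,  0.0001, -0.0007]))
```

The fingers close slowly, taking over a second, so I lifted too early and the pen stayed behind. I'll reopen, re-measure and go back down.

Request:
{"fn": "move_arm", "kwargs": {"increments": [[0,0,0,0,0,0,0.8],[0,0,0,0,0,0,0.8],[0,0,0,0,0,0,0.8],[0,0,0,0,0,0,0.8],[0,0,0,0,0,0,0.8],[0,0,0,0,0,0,0.8],[0,0,0,0,0,0,0.8],[0,0,0,0,0,0,0.8],[0,0,0,0,0,0,0.8],[0,0,0,0,0,0,0.8]]}}

```text
time_s: 14.73
position: [0.537, 0.3419, 0.1819]
tcp_rot: [[-0.157, 0.988, -0.0], [0.988, 0.157, -0.0], [-0.0, -0.0, -1.0]]
force: [-1.1, -0.1, 0.2]
opening: 0.679
grasp_force: 0.0
```

```bash
python3 - <<'E'
from h import *
s=bot.read_state(); p=np.array(s["position"]); print(p,s["opening"])
c=viewer.capture("wrist"); im=c["image"]
print("exp top",px(c,[.5376,.339,.152]),"rim",px(c,[.533,.341,.053]))
for b in blobs(im,(100,120,40),(125,255,255),(270,150,370,330),8)[:4]: print(b[0].round(1),b[1],at(c,b[0],.147),at(c,b[0],.053))
E
```

```text
[0.53696754 0.34190216 0.18194473] 0.6789891617441638
exp top [315.41907037 274.39861933] rim [310.14965497 225.74908215]
[309.8 215.1] [295 200  31  38 667] [0.5292514  0.37177992 0.147     ] [0.53140737 0.34968763 0.053     ]
[315.3 269.8] [306 258  20  25 412] [0.53737121 0.33984089 0.147     ] [0.54302219 0.30400116 0.053     ]
```

Request:
{"fn": "move_arm", "kwargs": {"increments": [[-0.006,0,0.08,0,0,0,0.8],[-0.006,0,0.18,0,0,0,0.8],[-0.006,0,0.26,0,0,0,0.8],[-0.006,0,0.336,0,0,0,0.8],[-0.006,0,0.336,0,0,0,0.8],[-0.006,0,0.336,0,0,0,0],[-0.006,0,0.336,0,0,0,0],[-0.006,0,0.336,0,0,0,0],[-0.006,0,0.336,0,0,0,0],[-0.006,0,0.336,0,0,0,0]]}}

```text
time_s: 15.62
position: [0.5382, 0.3406, 0.0827]
tcp_rot: [[-0.157, 0.988, 0.003], [0.988, 0.157, 0.001], [0.001, 0.003, -1.0]]
force: [-0.2, -0.1, 0.1]
opening: 0.509
grasp_force: 0.0
```

Request:
{"fn": "move_arm", "kwargs": {"increments": [[0,0,0,0,0,0,0],[0,0,0,0,0,0,0],[0,0,0,0,0,0,0],[0,0,0,0,0,0,0],[0,0,0,0,0,0,0],[0,0,0,0,0,0,0],[0,0,0,0,0,0,0],[0,0,0,0,0,0,0],[0,0,0,0,0,0,0],[0,0,0,0,0,0,0]]}}

```text
time_s: 16.45
position: [0.5353, 0.3398, 0.0809]
tcp_rot: [[-0.157, 0.988, -0.004], [0.988, 0.157, -0.001], [-0.0, -0.004, -1.0]]
force: [-5.1, -0.3, 5.0]
opening: 0.139
grasp_force: 30.0
```

Request:
{"fn": "move_arm", "kwargs": {"increments": [[0,0,-0.02,0,0,0,0],[0,0,-0.05,0,0,0,0],[0,0,-0.1,0,0,0,0],[0,0,-0.15,0,0,0,0],[0,0,-0.2,0,0,0,0],[0,0,-0.25,0,0,0,0],[0,0,-0.29,0,0,0,0],[0,0,-0.33,0,0,0,0],[0,0,-0.33,0,0,0,0],[0,0,-0.33,0,0,0,0]]}}

```text
time_s: 17.28
position: [0.539, 0.3405, 0.1816]
tcp_rot: [[-0.157, 0.988, 0.005], [0.988, 0.157, 0.001], [0.001, 0.005, -1.0]]
force: [0.3, -0.2, 0.0]
opening: 0.141
grasp_force: 30.0
```

```bash
python3 - <<'E'
from h import *
s=bot.read_state(); p=np.array(s["position"]); print(p,s["force"],s["opening"],s["grasp_force"])
c=viewer.capture("wrist"); im=c["image"]; cv2.imwrite("pics/q_wrist.png",im)
print(nets.find_in("wrist","nib")[:2],nets.find_in("wrist","pen")[:1],"exp nib",px(c,p+[0,0,.036-.105]),"exp end",px(c,p+[0,0,.071]))
g=c["image"]; h=cv2.cvtColor(g,cv2.COLOR_BGR2HSV)
# pen body columns by row
for r in range(225,345,8):
    row=h[r,270:365]; print(r,"".join("B" if (100<=a[0]<=125 and a[1]>120) else "#" if a[2]<50 else "." if a[2]<90 else "o" if a[2]<140 else "W" for a in row))
print(plan([.4654,.0361,p[2]],down(9.15)))
E
```

```text
[0.53900934 0.34050655 0.18156372] [ 0.32468642 -0.19601488  0.00562164] 0.14146766415300666 30.025505341038752
[{'location': [316.1, 307.0], 'conf': 0.87}] [{'location': [312.7, 307.3], 'conf': 0.9}] exp nib [314.67302397 248.43926048] exp end [316.06514633 379.62821827]
225 o.####........#......#BBBBBBBBBBBBBBBBBBBBBBBBBBBBBBB...................###.oWWWWWWWWWWWWWWWWWW
233 WWWWWo#####...............oBBBBBBBBBBBBBBBBBBBBBB..................###.oWWWWWWWWWWWWWWWWWWWWWWW
241 WWWWWWWWWWWWoo.#####......................................###..oWWWWWWWWWWWWWWWWWWWWWWWWWWWWWWW
249 WWWWWWWWWWWWWWWWWWWWWWWWWWWWWWoooo..oo..##########.oWWWWWWWWWWWWWWWWWWWWWWWWWWWWWWWWWWWWWWWWWWW
257 WWWWWWWWWWWWWWWWWWWWWWWWWWWWWWWWWWWo.BBBBBBBBBBBBBBBBB.ooWWWWWWWWWWWWWWWWWWWWWWWWWWWWWWWWWWWWWW
265 WWWWWWWWWWWWWWWWWWWWWWWWWWWWWWWWWoBBo..oooooooooooooooooBooWWWWWWWWWWWWWWWWWWWWWWWWWWWWWWWWWWWW
273 WWWWWWWWWWWWWWWWWWWWWWWWWWWWWWWWWo....oooooooooooooooooo..oWWWWWWWWWWWWWWWWWWWWWWWWWWWWWWWWWWWW
281 WWWWWWWWWWWWWWWWWWWWWWWWWWWWWWWWoo...ooooooooooooooooooo..ooWWWWWWWWWWWWWWWWWWWWWWWWWWWWWWWWWWW
289 WWWWWWWWWWWo.########oWWWWWWWWWWo.....ooooooooooooooooooo..oWWWWWWWWWWWo########oWWWWWWWWWWWWWW
297 WWWWWWWWWWo#####################......ooooooooooooooooooo...######################oWWWWWWWWWWWW
305 WWWWWWWWo#######################.....o.ooooooooooooooooooo..#######################.oWWWWWWWWWW
313 #.oWWo.#########################......ooooooooooooooooooo....#########################.oWWo####
321 ###############################.....oooooooooooooooooooooo...##################################
329 ###############################.....o.oooooooooooooooooo......#################################
337 ....##########################.......oooooooooooooooooooo......#########################.......
(array([-0.9626, -0.3945, -0.0067]), array([-0.0003,  0.0001, -0.0008]))
```

Request:
{"fn": "move_arm", "kwargs": {"increments": [[-0.1,-0.04,0,0,0,0,0],[-0.2,-0.08,0,0,0,0,0],[-0.3,-0.12,0,0,0,0,0],[-0.42,-0.17,0,0,0,0,0],[-0.54,-0.22,0,0,0,0,0],[-0.66,-0.27,0,0,0,0,0],[-0.78,-0.32,0,0,0,0,0],[-0.88,-0.36,0,0,0,0,0],[-0.962,-0.394,0,0,0,0,0],[-0.962,-0.394,0,0,0,0,0]]}}

```text
time_s: 18.27
position: [0.4644, 0.0328, 0.1794]
tcp_rot: [[-0.152, 0.988, -0.002], [0.988, 0.152, -0.001], [-0.001, -0.002, -1.0]]
force: [-1.1, 0.7, -1.2]
opening: 0.143
grasp_force: 30.0
```

```bash
python3 - <<'E'
from h import *
viewer.capture("top");viewer.capture("top")
s=bot.read_state(); print(s["position"],s["grasp_force"],plan([.4654,.0361,.143],down(9.15)))
E
```

```text
[0.46555134 0.03583512 0.17968964] 30.027013835683363 (array([ 0.0009, -0.0003,  0.1223]), array([-0.0002, -0.0002, -0.0016]))
```

Request:
{"fn": "move_arm", "kwargs": {"increments": [[0.001,0,0.03,0,0,0,0],[0.001,0,0.06,0,0,0,0],[0.001,0,0.09,0,0,0,0],[0.001,0,0.11,0,0,0,0],[0.001,0,0.122,0,0,0,0],[0.001,0,0.122,0,0,0,0]]}}

```text
time_s: 18.87
position: [0.4649, 0.0375, 0.1422]
tcp_rot: [[-0.158, 0.987, -0.003], [0.987, 0.158, 0.0], [0.001, -0.003, -1.0]]
force: [0.5, 0.7, -0.3]
opening: 0.139
grasp_force: 30.0
```

```bash
cat > n.py <<'E'
from h import *
s=bot.read_state(); p=np.array(s["position"]); print(p,s["force"],s["grasp_force"])
c=viewer.capture("wrist"); g=c["image"]; h=cv2.cvtColor(g,cv2.COLOR_BGR2HSV); cv2.imwrite("pics/n.png",g)
print("nib exp",px(c,p-[0,0,.069]),"ring exp",px(c,[.4654,.0361,.06]),px(c,[.4654,.0361,.059]),nets.find_in("wrist","nib")[:2],nets.find_in("wrist","ink_ring")[:2])
for r in range(210,270,2):
    row=h[r,275:355]; print(r,"".join("B" if (100<=a[0]<=135 and a[1]>90) else "#" if a[2]<50 else "s" if (15<=a[0]<=35 and a[1]>60) else "." if a[2]<90 else "o" if a[2]<140 else "W" for a in row))
E
python3 n.py
```

```text
[0.46490174 0.03749972 0.14224081] [ 0.49735005  0.74341737 -0.32569206] 30.027008018480217
nib exp [315.46304614 248.46765408] ring exp [315.89614011 244.5937525 ] [315.89789571 244.16545767] [{'location': [315.5, 305.7], 'conf': 0.64}, {'location': [301.7, 207.7], 'conf': 0.3}] [{'location': [296.3, 255.3], 'conf': 0.61}]
210 WWWWWWWWWWWWWWWWWWWWoooosssssssssss.oooooWWWWWWWWWWWWWWWWWWWWWWWWWWWWWBBBoWWWWWW
212 WWWWWWWWWWWWoosssssssssssssssssssssssssssssssssooWWWWWWWWWWWWWWWWWWWWWWWWBBBWWWW
214 WWWWWWooosssssssssoooooWWoooWWWWWWWooooossssssssssss.oWWWWWWWWWWWWWWWWWWWWWBBBWW
216 WWoosssssssWoWWWWWWWWWWWWWWWWWWWWWWWWWWWWWWWWWooosssssss.oWWWWWWWWWWWWWWWWWWWWBB
218 ossssooWWWWWWoooossssssssssssssssssssssssssssWWWWWWooossssss.oWWWWWWWWWWWWWWWWWW
220 sWWWWWWWWssssoWWWosssssssssssssssssssssssssssssssssWWWWWWoosssssoWWWWWWWWWWWWWWW
222 WWWWssssssssssoWWWsssssssssssssssssssssssssssssssssssssoWWWWWossssoWWWWWWWWWWWWW
224 sssssssoWosssssWWssssssssssssssssssssssssssssssssssssssssssoWWWoossssWWWWWWWWWWW
226 ssssssssWssssssssssssssssWWsssssssssssssssssssssssssssssssssssoWWWWosssoWWWWWWWW
228 sssss
[... 1075 characters left out ...]
ssssssssssssssssssss
254 ssssssssssssssssssssssssssssssss.....BBBBBBBB.....ssssssssssssssssssssssssssssss
256 ssssssssssssssssssssssss.ssssss..BBBBBBBBBBBBBBB..ssssssssssssssssssssssssssssss
258 sssssssssssssssssssssssss.ssss.BBBBBBBBBBBBBBBBBBB.sssssssssssssssssssssssssssss
260 ssssssssssssssssssssssssss.ss.BBBBBBBBBBBBBBBBBBBBB.sssssssssssssssssssssssooWWs
262 ssssssssssssssssssssssssss.so.BBBBBo.........oBBBBBB.sssssssssssssssssssssssssss
264 ssssssssssssssssss.sssssssssoBB...................BB.sssssssssssssssssssssssssss
266 ssssssssssssssssssssssssssss.Bo...................oBBsssssssssssssssssssssssssss
268 sssssWosssssssssssssssssssss.......................oBossssssssssssssssssssssssss
```

The nib tip is at (316,245), inside the ring (centred (316,244)), about 13 mm above the lid. I'll take a force baseline, then lower in small steps.

```bash
cat > f.py <<'E'
from h import *
F=[];Z=[]
for _ in range(12): viewer.capture("wrist"); s=bot.read_state(); F.append(s["force"]); Z.append(s["position"])
print("F",np.mean(F,0).round(2),np.std(F,0).round(2)/3.4,"pos",np.mean(Z,0).round(4),s["grasp_force"],s["time_s"])
E
python3 f.py
```

```text
F [-0.09  0.09 -0.06] [0.08823529 0.11176471 0.15588235] pos [0.4659 0.0368 0.1438] 30.026827856124783 19.6167
```

Request:
{"fn": "move_arm", "kwargs": {"increments": [[0,0,0.01,0,0,0,0],[0,0,0.02,0,0,0,0],[0,0,0.03,0,0,0,0],[0,0,0.036,0,0,0,0],[0,0,0.04,0,0,0,0],[0,0,0.04,0,0,0,0]]}}

```text
time_s: 20.12
position: [0.4654, 0.0369, 0.1311]
tcp_rot: [[-0.157, 0.988, -0.001], [0.988, 0.157, 0.0], [0.0, -0.001, -1.0]]
force: [0.6, 0.1, -0.0]
opening: 0.145
grasp_force: 30.0
```

```bash
python3 f.py
```

```text
F [ 0.11  0.22 -0.16] [0.11470588 0.10882353 0.09705882] pos [0.4658 0.0369 0.1316] 30.026975338016655 20.7167
```

Still no contact at z=0.1316. I'll step down 2 mm at a time.

Request:
{"fn": "move_arm", "kwargs": {"increments": [[0,0,0.004,0,0,0,0],[0,0,0.007,0,0,0,0],[0,0,0.007,0,0,0,0]]}}

```text
time_s: 20.97
position: [0.4656, 0.0369, 0.1293]
tcp_rot: [[-0.157, 0.988, -0.0], [0.988, 0.157, 0.0], [0.0, -0.0, -1.0]]
force: [-0.8, 0.3, -0.8]
opening: 0.139
grasp_force: 30.0
```

```bash
python3 f.py; python3 n.py | head -24 | cut -c 1-400
```

```text
F [-0.26 -0.22 -0.26] [0.12058824 0.14117647 0.17647059] pos [0.4657 0.0369 0.1294] 30.027075965206222 21.5667
[0.46574424 0.03686493 0.12947565] [-0.00646351 -0.74182647 -0.91008334] 30.027075965206222
nib exp [315.1958824  248.40611109] ring exp [314.50658028 249.18676574] [314.50941261 248.72084329] [{'location': [313.5, 307.5], 'conf': 0.6}] [{'location': [292.9, 257.3], 'conf': 0.72}, {'location': [599.6, 295.5], 'conf': 0.53}]
210 WWWWWWWWWWWWWWWWWWWWWWWWWWWWWWWWWWWWWWWWWWWWWWWWWWWWWWWWWWWWWWWWWWBBBWWWWWWWWWWW
212 WWWWWWWWWWWWWWWWWWWWWWWWooooooooWWWWWWWWWWWWWWWWWWWWWWWWWWWWWWWWWWWWWBBBoWWWWWWW
214 WWWWWWWWWWWWWoossssssssssssssssssssssssss.oooWWWWWWWWWWWWWWWWWWWWWWWWWWWBBBWWWWW
216 WWWWWWooosssssssssssssssssssssssssssssssssssssss.ooWWWWWWWWWWWWWWWWWWWWWWWBBBWWW
218 WooosssssssssooooWWWWWWWWWWWWWWWWWWWWoWoooossssssssss.oWWWWWWWWWWWWWWWWWWWWWWBBW
220 ssssssooWWWWWWWWWWWWossssssssssssssWWWWWWWWWWWWooossssssssoWWWWWWWWWWWWWWWWWWWWB
222 sWWWWWWWWoooWWossssssssssssssssssssssssssssssWWWWWWWWWsssssssoWWWWWWWWWWWWWWWWWW
224 WWWWosssssoWWWoosssssssssssssssssssssssssssssssssssoWWWWooosssss
[... 506 characters left out ...]
ssssssssssWWWWWsoWWW
238 sssssssssssssssssssssssssssssssssssssssooossssssssssssssssssssssssssssssoWWWssWW
240 sssssssssssssssssssssssssssssssssooBBBBBBBBBBoosssssssssssssssssssssssssssWWWWso
242 sssssssssssssssssssssssssssssssoBBossssssssssoBBossssssssssssssssssssssssssoWWWo
244 ssssssssssssssssssssssssssssssoBosssss.###sssssoBossssssssssssssssoosssssssssoWW
246 sssssssssssssssssssssssssssssoBosssss#######.sssoBossssssssssssssoWWosssssssssoW
248 sssooosssssssssssssssssssssssoBossss#########.sssBBsssssssssssssssssssssssssssss
250 sssWWWsssssssssssssssssssssssoBosss############s.Bosssssssssssssssssssssssssssss
252 sssssssssssssssssssssssssssssoBB.##...........##BBos.sssssssssssssssssssssssssss
```

Request:
{"fn": "move_arm", "kwargs": {"increments": [[-0.005,0,0.004,0,0,0,0],[-0.005,0,0.007,0,0,0,0],[-0.005,0,0.007,0,0,0,0]]}}

```text
time_s: 21.97
position: [0.466, 0.0354, 0.1274]
tcp_rot: [[-0.157, 0.988, 0.0], [0.988, 0.157, 0.0], [0.0, 0.0, -1.0]]
force: [0.6, 0.1, 2.1]
opening: 0.137
grasp_force: 30.0
```

```bash
python3 f.py
```

```text
F [-0.12  0.66  2.08] [0.17352941 0.11470588 0.14117647] pos [0.466  0.0354 0.1274] 30.03505468886857 22.5667
```

Request:
{"fn": "move_arm", "kwargs": {"increments": [[0,0,0.004,0,0,0,0],[0,0,0.007,0,0,0,0],[0,0,0.007,0,0,0,0]]}}

```text
time_s: 22.82
position: [0.4661, 0.0354, 0.1252]
tcp_rot: [[-0.157, 0.988, 0.0], [0.988, 0.157, -0.0], [-0.0, 0.0, -1.0]]
force: [0.1, 0.9, 3.0]
opening: 0.141
grasp_force: 30.0
```

```bash
python3 f.py
```

```text
F [-0.11  0.74  4.06] [0.19705882 0.10294118 0.20294118] pos [0.466  0.0354 0.1253] 30.04514403617179 23.4167
```

Request:
{"fn": "move_arm", "kwargs": {"increments": [[0,0,-0.001,0,0,0,0],[0,0,-0.002,0,0,0,0],[0,0,-0.002,0,0,0,0],[0,0,-0.002,0,0,0,0],[0,0,-0.002,0,0,0,0],[0,0,-0.002,0,0,0,0]]}}

```text
time_s: 23.92
position: [0.466, 0.0354, 0.1259]
tcp_rot: [[-0.157, 0.988, 0.0], [0.988, 0.157, -0.0], [-0.0, 0.0, -1.0]]
force: [-0.3, 1.8, 3.2]
opening: 0.137
grasp_force: 30.0
```

```bash
python3 f.py; python3 n.py | sed -n '1,2p;14,40p'
python3 - <<'E'
from h import *
c=viewer.capture("top"); im=c["image"]
for n,lo,hi in [("straw",(15,50,50),(35,255,255)),("red",(0,120,50),(12,255,255))]:
    for ce,st in blobs(im,lo,hi,(250,235,400,300))[:1]: print(n,ce.round(1),st[:4],at(c,ce,.054).round(4))
E
```

```text
F [0.18 0.82 3.54] [0.17941176 0.14117647 0.11764706] pos [0.466  0.0354 0.1259] 30.045912217865833 24.5167
[0.46599844 0.03535681 0.12587106] [-0.20836402  1.13168137  3.23367987] 30.045912217865833
nib exp [315.17460341 248.43617797] ring exp [314.44956927 248.71391069] [314.45258629 248.24279738] [{'location': [317.0, 307.4], 'conf': 0.65}] [{'location': [290.8, 255.3], 'conf': 0.9}]
232 ssssssssssssssssssssssssssssssssssssssssssssssssssssssssssssssssssssWWWWossoWWWW
234 ssssssssssssssssssssssssssssssssssssssssssssssssssssssssssssssssssssssWWWWosoWWW
236 ssssssssssssssssssssssssssssssssssssssoooossssssssssssssssssssssssssssssWWWWosWW
238 sssssssssssssssssssssssssssssssssooBBBBBBBBBBoosssssssssssssssssssssssssssWWWWso
240 sssssssssssssssssssssssssssssssoBBossssssssssoBBossssssssssssssssssssssssssoWWWo
242 ssssssssssssssssssssssssssssssoBossssssssssssssoBossssssssssssssssoosssssssssoWW
244 sssssssssssssssssssssssssssssoBossssss#####sssssoBossssssssssssssoWWosssssssssoW
246 sssooosssssssssssssssssssssssoBosssss#######.sssoBBsssssssssssssssssssssssssssss
248 sssWWWssssssssssssssssssss
[... 263 characters left out ...]
..BBBBBBBBBB.....ss##sssssssssssssssssssssssss
256 sssssssssssssssssssssssssssssss..BBBBBBBBBBBBBBBB..sss.sssssssssssssssssssssssss
258 ssssssssssssssssssssssssssssss.BBBBBBBBBBBBBBBBBBB..ssssssssssssssssssssssssssss
260 ssssssssssssssssssssss.ssssss.BBBBBBBB.BBBBBBBBBBBB.ssssssssssssssssssssssssssss
262 sssssssssssssssssssssss.sssso.BBBBBo..........oBBBBB.sssssssssssssssssssssssooos
264 ssssssssssssssssssssssss.ssso.B....................B.sssssssssssssssssssssssWWWs
266 ssssssssssssssssssssssss.sss.Bo...................oBBsssssssssssssssssssssssssss
268 ssssssssssssssss.sss.sssssss........................oossssssssssssssssssssssssss
red [271.1 277.2] [266 267  12  23] [0.446  0.1536 0.054 ]
```

```bash
python3 -c "
from h import *
print(workorder.hand_in())"
```

```text
the job is handed in; nothing more can be done
None
```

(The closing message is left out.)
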